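# Lay the jacks case down and clip its lid shut

### The arm

A 6-joint arm with a two-finger parallel gripper is mounted at the origin on the work surface. World frame = base frame: x ahead of the robot, y to its left, z up, the work surface at z = 0. Lengths are in m, angles in rad, forces in N, time in s.
With the tool pointing down it reaches from about 0.35 to 0.775 m from the base axis. Payload 7.3 kg.
Tool frame: the origin (TCP) lies at the very end of the fingers, on their centre line; the grasp point (between the pads) lies 19 mm behind it; z points along the fingers, y is the line along which they close (so a half turn about z gives the same grasp; the last joint's range is limited). The gripper opens to 92 mm and grips with 3 to 60 N. Pads are 19 mm wide; open, the fingers measure 130 mm over their backs; the gripper's body (75 mm by 190 mm) begins 47 mm behind the grasp point.
Start: joints at [-1.491, 0.342, 1.524, -0, 1.275, -0.146], TCP at [0.118, -0.512, 0.227] pointing down, gripper open.
Joint ranges: [-2.53, 2.53], [-0.77, 2.02], [0.04, 2.7], [-1, 4.14], [0.28, 2.66], [-3.11, 3.11]. Speed limits (rad/s): [2.57, 2.57, 3.14, 3.14, 3.14, 3.14].

### API

Orientations are given as [roll, pitch, yaw] about the fixed x, y, z axes, in that order (R = Rz(yaw) Ry(pitch) Rx(roll)).
In Python, from cell import * gives the robot as it stands.
- The arm moves only by the tool step_arm, never from a script. Its argument "commands" is a list of rows, each a list of 7 numbers: the opening, from 0 (shut) to 1 (fully open), then the shift along the world's x, y, z in cm, then the turn, a rotation vector about the world's x, y, z in rad. A call has 1 to 5 rows; each row is the pose to reach, as a shift and turn from the pose commanded when the call began; what a row does not reach only later rows make up. A row lasts 1/12 s, in which the tool goes at most 41.7 mm and 7.16 degrees, less where a joint would pass 70% of its speed; a pose out of reach is approached as far as the arm can. A call with a gripper value outside its range is refused whole. The fingers move at their own pace and stop on an object; "grip_force" is the grip in N (left out, the last holds). Time passes only in rows, so rows that repeat a pose let the fingers close. It gives the time, the measured TCP pose, the force, the opening and the grip force at its end, in the units of the state.
- observe(): the state, without advancing time (a new reading comes with each control period).
- read_camera(name): name is "side" or "top" or "wrist"; returns the picture (384x512x3 uint8, red, green, blue); there is no depth.
- camera_model(name): a dict with "vfov" (degrees; the focal length in pixels is half the picture's height over the tangent of half this angle, whatever the lens; pixels are square), "cx", "cy" (the principal point, pixels), "world_to_cam" (4x4, takes a point from world to camera coordinates). Camera axes: x right, y up, looking along -z (the intrinsics and any distortion apply to the point x, -y, -z); pixel columns grow to the right and rows downward; lengths in m; the calibration is good to about 2 mm. A picture is of the moment at which its call begins: read the wrist's pose just before it. camera_model takes no time and is no camera call; for the wrist camera it gives the pose at the moment of the call.
- hand_in(): hands the job in; it is judged then, once.
The state is a dict: "time": time; "qpos": joint angles; "qvel": joint speeds; "joint_efforts": joint torques, N m; "tool_pos": TCP position; "tool_rot": TCP orientation; "contact_force": force on the tool from outside, world axes, zero at the start; "torque": the same for the moment, N m; "opening": finger opening in m; "grip_force": force on a finger pad.
Only numpy, scipy, OpenCV 4.12 (cv2) and the standard library are available. Lean on these libraries where they do the work, as an engineer would, in place of code of your own. Each camera call takes 0.05 s, during which the arm holds its last target. There are 200 camera calls.

### The job

The white jacks case has been left standing on its long edge with its hinged red clip lid ajar. Push it over with the fingertips, where it stands, so that it falls flat with the red lid facing up and never onto the lid; then press down on the clip edge of the lid until it is fully shut, and move clear. Only push and press: do not pick the case up or shove it away along the shelf, and leave the egg cup, the jar, the marble tray and the ball alone.

Things in the scene. Friction and masses are not known exactly. Their poses are not given: they have to be found in the camera images.
- jacks_case: White plastic case, loose, 0.1-0.2 kg, 110 long (own y) x 85 high (z) x 30 thick (x, lid shut), standing on a 110 x 30 edge; origin under that edge's centre. Plain back at x = +15, shut red lid at x = -15, so the lid faces own -x: any compass direction. Pushed on the lid near the top towards own +x, it falls on its back, then 30 high. Free space: 55 at its ends, 130 before and behind.
- case_middle (a point): Point at the middle of the case, 42.5 mm up its z from the body's origin: 42 mm above the shelf when standing, about 15 when lying flat.
- lid (a joint): Angle (rad) of the red lid; hinge along the case's y, 5 mm from the standing case's lower edge. 0 is fully shut; 0.12 to 0.20 at the start (top edge 10 to 16 mm off the case). The stiff hinge stays where left; about 5 N at lid_press starts it moving, far more than tipping the case takes (about 1 N).
- lid_press (a point): Point on the outside of the red lid (110 x 80 x 4 mm), midway along it, 70 mm from the hinge, 10 mm from the clip edge, which has a red tab 30 wide and is uppermost while the case stands. Case flat and lid shut: 30 mm above the shelf; 7 to 14 mm higher while ajar. Axes parallel to the case's when shut.
- egg_cup: White ceramic egg cup on a foot, 50 across at the rim, 42 at the foot, 62 high, loose, standing off one end of the case; origin under its centre.
- jar: Green glass pill-shaped jar, 54 across, 88 high, loose, standing off the other end of the case; origin under its centre.
- marble_tray: Plywood tray of glass marbles, 200 (x) x 140 (y) x 30 high, fixed, to the robot's left of the case; origin under its centre.
- ball_center (a point): Centre of the blue silicone ball, 45 across, lying in a cell of the tray.
Mind the look-alikes: they are no part of the job. Of the things like the jacks_case, leave any that is pink; of the rest the smaller one is meant.

How it is judged:
On the way, in this order (a step that is already met when the one before it is completed fails the run):
1. the case lies flat on its back, red lid up, near where it stood (angle between jacks_case's own x axis and vertical above 3.05 rad and distance of jacks_case from where it was at the start of the episode below 0.08 m and height (world z) of case_middle below 0.022 m and linear speed of jacks_case below 0.05 m/s), for 0.2 s.
2. the lid is pressed fully shut (angle between jacks_case's own x axis and vertical above 3.05 rad and value of joint lid below 0.025 rad), for 0.2 s.
At the end, for the whole second after the job is handed in: The case lies flat on the shelf at rest (within 0.09 rad), red lid up, its middle under 22 mm high, its origin within 80 mm of where it began, lid shut to under 0.025 rad (all of step 2 and distance of jacks_case from where it was at the start of the episode below 0.08 m and height (world z) of case_middle below 0.022 m and linear speed of jacks_case below 0.02 m/s); the robot touches nothing.
It fails at once if the case is lifted: its middle rises over 54 mm (height (world z) of case_middle above 0.054 m).
It fails at once if the case falls on its lid (angle between jacks_case's own x axis and vertical below 0.8 rad).
It fails at once if the egg cup or the jar is shifted over 20 mm or tipped (distance of any of egg_cup, jar from where it was at the start of the episode above 0.02 m or angle between any of egg_cup, jar's own z axis and vertical above 0.3 rad).
It fails at once if the robot pushes on the marble tray (contact force between any of the arm, the fingers and marble_tray above 3 N).
It fails at once if the ball is moved over 30 mm (distance of ball_center from where it was at the start of the episode above 0.03 m).
It also fails if it takes over 38 s, if anything falls off the work surface, if the arm or the gripper's body presses on something with over 40 N, if the wrist force passes 120 N, or if a joint passes its speed limit or range.

## Working session

There is one attempt and no reset: what is moved stays moved. The work goes in short steps, Python scripts to look and compute and a tool call to move; the robot and the scene stay as the last step left them, time stands still between calls to the robot, and variables do not carry over. Pictures are saved under pics/ and viewed, at most 10 in all, crops included, and the job is handed in when it is done.

Besides the shell and the picture viewer there is one more tool, called after "Emit:" as name(argument=value, ...) on one line, values as JSON. step_arm: Moves the arm, as the interface text tells. Its arguments: {"type":"object","properties":{"commands":{"type":"array"},"grip_force":{"type":"number"}},"required":["commands"]}

```bash
mkdir -p pics; python3 - <<'E'
from cell import *
import cv2,numpy as np
a=read_camera("top");b=read_camera("side")
cv2.imwrite("pics/top.png",a[:,:,::-1]);cv2.imwrite("pics/side.png",b[:,:,::-1])
for n in("top","side"):
    m=camera_model(n);print(n,{k:(np.round(v,3).tolist() if k=="world_to_cam" else v) for k,v in m.items()})
E
```

```text
top {'vfov': 51.19392513479769, 'cx': 259.6606665118145, 'cy': 197.299727329133, 'world_to_cam': [[-0.011, -1.0, -0.005, 0.111], [0.997, -0.011, 0.075, -0.563], [-0.075, -0.004, 0.997, -0.93], [0.0, 0.0, 0.0, 1.0]]}
side {'vfov': 57.83563190280073, 'cx': 249.93328721344344, 'cy': 198.76098188247718, 'world_to_cam': [[0.953, -0.303, -0.011, -0.519], [0.194, 0.58, 0.791, -0.24], [-0.233, -0.756, 0.611, -0.713], [0.0, 0.0, 0.0, 1.0]]}
```

View pics/top.png

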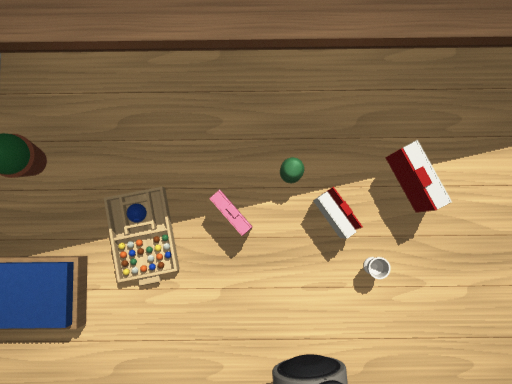

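View pics/side.png

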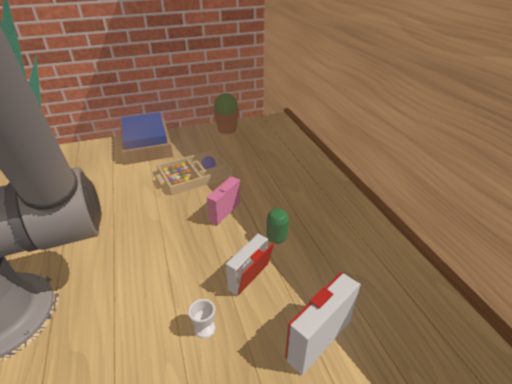

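Candidates: the pink case at top (231,213), which is ruled out by colour; the small white/red case at (340,213); and the larger white/red one at (419,178). I choose the small one, which stands between the jar (292,169) and the egg cup (378,267). Its red lid faces up and right in the top view. Next is one close crop to check it.

```bash
python3 - <<'E'
import cv2,numpy as np
a=cv2.imread("pics/top.png")[170:290,270:400];b=cv2.imread("pics/side.png")[190:350,180:300]
f=lambda i,s:cv2.resize(i,None,fx=s,fy=s,interpolation=cv2.INTER_CUBIC)
a=f(a,3);b=f(b,3)
h=max(a.shape[0],b.shape[0]);o=np.zeros((h,a.shape[1]+b.shape[1],3),np.uint8);o[:a.shape[0],:a.shape[1]]=a;o[:b.shape[0],a.shape[1]:]=b
cv2.imwrite("pics/crop.png",o)
E
```

```text
(no output)
```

View pics/crop.png

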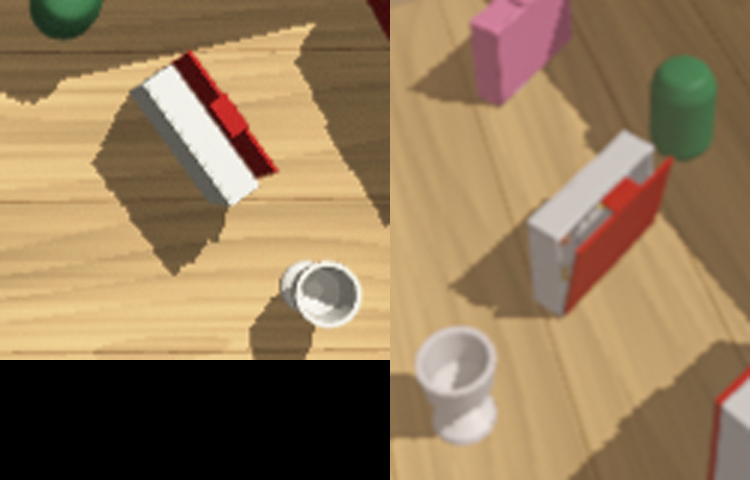

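The crop confirms it: red lid, ajar, facing up and right in the top view, with the tab at crop (230,115). The lid's top edge runs from (190,53) to (277,172), and the white top face corners are (143,87), (175,63), (258,183) and (230,207).

```bash
cat >h.py <<'E'
from cell import *
import numpy as np,cv2
def ray(n,uv,z):
    m=camera_model(n);W=np.array(m["world_to_cam"]);f=192/np.tan(np.radians(m["vfov"]/2))
    d=np.array([(uv[0]-m["cx"])/f,-(uv[1]-m["cy"])/f,-1]);R=W[:3,:3];c=-R.T@W[:3,3];d=R.T@d
    return c+d*(z-c[2])/d[2]
E
python3 - <<'E'
from h import *
P=[ray("top",(270+u/3,170+v/3),.085) for u,v in [(143,87),(175,63),(258,183),(230,207),(190,53),(277,172),(230,115)]]
for p in P:print(p.round(4))
for i,j in[(0,1),(1,2),(0,3),(2,3),(4,5)]:print(i,j,np.linalg.norm(P[i]-P[j]),np.degrees(np.arctan2(*(P[j]-P[i])[1::-1])))
print("cup rim",ray("top",(270+328/3,170+295/3),.062),"jar",ray("top",(292,169),.08))
s=observe();print(s["tool_pos"],s["tool_rot"],s["time"],s["opening"])
E
```

```text
[ 0.5539 -0.0236  0.085 ]
[ 0.5714 -0.0476  0.085 ]
[ 0.4825 -0.1063  0.085 ]
[ 0.4652 -0.0853  0.085 ]
[ 0.5787 -0.0589  0.085 ]
[ 0.4903 -0.1204  0.085 ]
[ 0.5325 -0.0872  0.085 ]
0 1 0.029694984358201313 -53.89690385187425
1 2 0.10652410277508506 -146.58704309969852
0 3 0.1080352708530923 -145.17970667146957
2 3 0.027161193377366093 129.4833438710192
4 5 0.10765957545294817 -145.12702000501397
cup rim [ 0.39838827 -0.16145956  0.062     ] jar [0.6221496  0.03158254 0.08      ]
[ 0.11753349 -0.51129912  0.22612138] [-3.14023212e+00 -2.08825902e-04  2.25797890e-01] 0.1 0.09160045549448707
```

Emit:
step_arm(commands=[[0.4, 2.93, 2.59, 0, 0, 0, -0.08], [0.4, 5.86, 5.18, 0, 0, 0, -0.16], [0.4, 8.79, 7.77, 0, 0, 0, -0.24], [0.4, 11.72, 10.36, 0, 0, 0, -0.32], [0.4, 14.65, 12.95, 0, 0, 0, -0.4]])

```text
time: 0.52
tool_pos: [0.2649, -0.3806, 0.2265]
tool_rot: [-3.141, 0.0, -0.179]
contact_force: [0.9, -0.7, 0.8]
opening: 0.0627
grip_force: 0.0
```

Emit:
step_arm(commands=[[0.4, 2.93, 2.59, 0, 0, 0, -0.08], [0.4, 5.86, 5.18, 0, 0, 0, -0.16], [0.4, 8.79, 7.77, 0, 0, 0, -0.24], [0.4, 11.72, 10.36, 0, 0, 0, -0.32], [0.4, 14.65, 12.95, 0, 0, 0, -0.4]])

```text
time: 0.93
tool_pos: [0.4116, -0.251, 0.2266]
tool_rot: [3.141, 0.0, -0.578]
contact_force: [1.5, -1.2, -0.6]
opening: 0.0372
grip_force: 0.0
```

Emit:
step_arm(commands=[[0.4, 2.93, 2.59, 0, 0, 0, -0.08], [0.4, 5.86, 5.18, 0, 0, 0, -0.16], [0.4, 8.79, 7.77, 0, 0, 0, -0.24], [0.4, 11.72, 10.36, 0, 0, 0, -0.32], [0.4, 14.65, 12.95, 0, 0, 0, -0.4]])

```text
time: 1.35
tool_pos: [0.5581, -0.1214, 0.2264]
tool_rot: [3.141, 0.001, -0.978]
contact_force: [0.7, -0.8, 1.4]
opening: 0.0366
grip_force: 0.0
```

Emit:
step_arm(commands=[[0.4, 0, -0.1, -3.2, 0, 0, 0.01], [0.4, 0, -0.1, -6.4, 0, 0, 0.01], [0.4, 0, -0.1, -9.6, 0, 0, 0.01], [0.4, 0, -0.1, -12.8, 0, 0, 0.01], [0.4, 0, -0.1, -15.6, 0, 0, 0.01]])

```text
time: 1.77
tool_pos: [0.5562, -0.1236, 0.0683]
tool_rot: [3.14, 0.002, -0.964]
contact_force: [0.7, -0.5, -0.1]
opening: 0.0371
grip_force: 0.0
```

```bash
python3 - <<'E'
from h import *
b=read_camera("side")[150:350,150:350];a=read_camera("top")[120:320,250:450]
cv2.imwrite("pics/s2.png",cv2.resize(np.hstack([b,a]),None,fx=2,fy=2)[:,:,::-1]);s=observe();print(s["tool_pos"],s["contact_force"])
E
```

```text
[ 0.5536524  -0.12291671  0.06597338] [-0.18623669  0.45426013 -0.45995146]
```

View pics/s2.png

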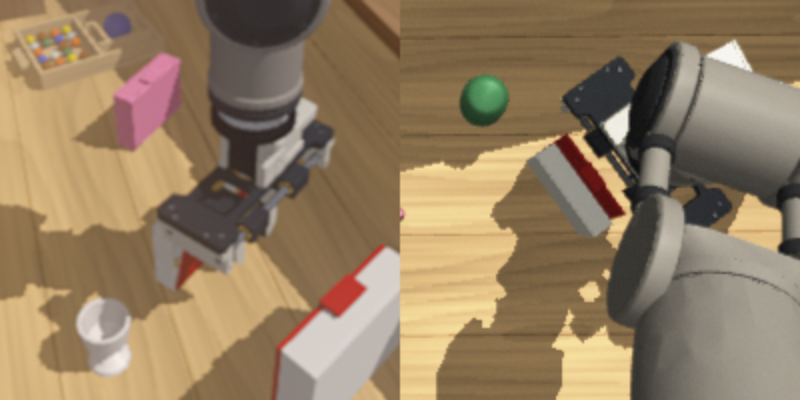

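The gripper stands behind the lid, parallel to it and clear of its neighbours. Now I push along (-0.566, 0.824).

Emit:
step_arm(commands=[[0.4, -0.45, 0.66, 0, 0, 0, 0], [0.4, -0.9, 1.32, 0, 0, 0, 0], [0.4, -1.25, 1.82, 0, 0, 0, 0], [0.4, -1.55, 2.26, 0, 0, 0, 0], [0.4, -1.85, 2.7, 0, 0, 0, 0]])

```text
time: 2.28
tool_pos: [0.5389, -0.0967, 0.0723]
tool_rot: [-3.14, -0.002, -0.964]
contact_force: [-0.0, -0.1, 0.3]
opening: 0.0368
grip_force: 0.1
```

Emit:
step_arm(commands=[[0.4, -0.28, 0.41, 0, 0, 0, 0], [0.4, -0.56, 0.82, 0, 0, 0, 0], [0.4, -0.84, 1.23, 0, 0, 0, 0], [0.4, -1.12, 1.64, 0, 0, 0, 0], [0.4, -1.4, 2.05, 0, 0, 0, 0]])

```text
time: 2.7
tool_pos: [0.5243, -0.0763, 0.0707]
tool_rot: [3.141, 0.0, -0.964]
contact_force: [0.0, 0.4, 0.1]
opening: 0.0369
grip_force: 0.0
```

```bash
python3 - <<'E'
from h import *
b=read_camera("side")[150:350,150:350];a=read_camera("top")[120:320,250:450]
cv2.imwrite("pics/s3.png",cv2.resize(np.hstack([b,a]),None,fx=2,fy=2)[:,:,::-1]);s=observe();print(s["tool_pos"],s["contact_force"])
E
```

```text
[ 0.52398522 -0.07599934  0.07063593] [0.61345223 0.05289235 0.43625133]
```

View pics/s3.png

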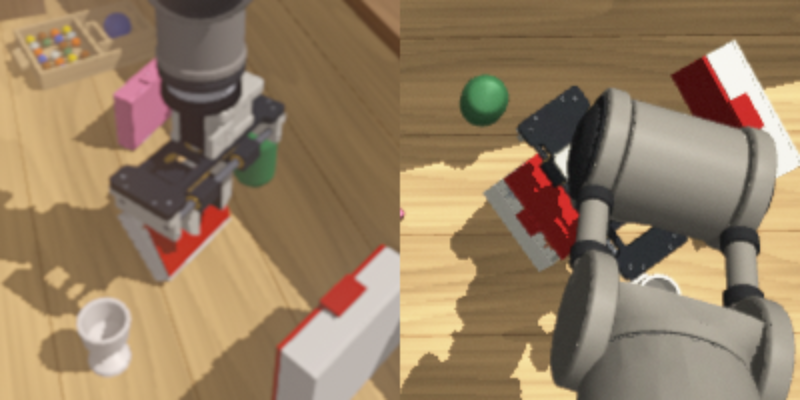

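The case is tilting back about its far bottom edge with the lid facing up. I keep pushing.

Emit:
step_arm(commands=[[0.4, -0.28, 0.41, 0, 0, 0, 0], [0.4, -0.56, 0.82, 0, 0, 0, 0], [0.4, -0.84, 1.23, 0, 0, 0, 0], [0.4, -1.12, 1.64, 0, 0, 0, 0], [0.4, -1.4, 2.05, 0, 0, 0, 0]])

```text
time: 3.22
tool_pos: [0.5102, -0.0557, 0.0707]
tool_rot: [3.141, 0.0, -0.964]
contact_force: [-0.8, -0.2, -0.6]
opening: 0.0366
grip_force: 0.0
```

```bash
python3 - <<'E'
from h import *
b=read_camera("side")[150:350,150:350];a=read_camera("top")[120:320,250:450]
cv2.imwrite("pics/s4.png",cv2.resize(np.hstack([b,a]),None,fx=2,fy=2)[:,:,::-1]);s=observe();print(s["tool_pos"],s["contact_force"])
E
```

```text
[ 0.5099767  -0.05542623  0.07072673] [ 0.08350183  0.51328729 -0.7613965 ]
```

View pics/s4.png

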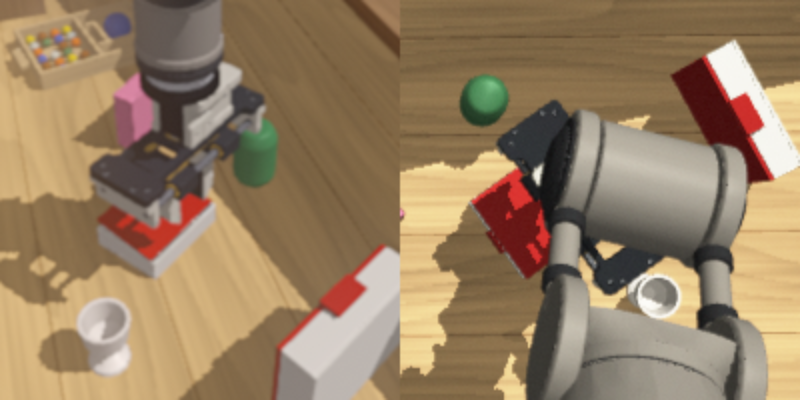

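The case lies flat with the lid up. The clip edge corners are at crop (472,203) and (527,278), and a hinge-side corner is near (517,170).

```bash
python3 - <<'E'
from h import *
p=[ray("top",(250+(u-400)/2,120+v/2),.042) for u,v in [(472,203),(527,278)]]
for q in p: print(q.round(4))
d=p[1]-p[0];print(np.linalg.norm(d),np.degrees(np.arctan2(d[1],d[0])))
n=np.array([d[1],-d[0]])/np.linalg.norm(d[:2]);n*=np.sign(n@[.566,-.824])
m=(p[0]+p[1])[:2]/2;print("mid edge",m,"press",m+.01*n,"tcp delta cm",100*(m+.01*n-[.51,-.0555]))
E
```

```text
[0.5056 0.0445 0.042 ]
[ 0.4191 -0.0172  0.042 ]
0.10627474076221673 -144.51094856184295
mid edge [0.46231919 0.01367219] press [0.46812467 0.00552993] tcp delta cm [-4.18753316  6.10299286]
```

Emit:
step_arm(commands=[[0.4, -1.0, 1.5, 0, 0, 0, 0], [0.4, -2.0, 3.0, 0, 0, 0, 0], [0.4, -3.0, 4.5, 0, 0, 0, 0], [0.4, -4.1, 6.0, 0, 0, 0, 0], [0.4, -4.1, 6.0, -1.0, 0, 0, 0]])

```text
time: 3.73
tool_pos: [0.4684, 0.0057, 0.0617]
tool_rot: [-3.141, -0.0, -0.963]
contact_force: [0.0, 0.4, -1.0]
opening: 0.0364
grip_force: 0.0
```

Emit:
step_arm(commands=[[0.4, 0, 0, -0.7, 0, 0, 0], [0.4, 0, 0, -1.4, 0, 0, 0], [0.4, 0, 0, -2.0, 0, 0, 0], [0.4, 0, 0, -2.5, 0, 0, 0], [0.4, 0, 0, -3.0, 0, 0, 0]])

```text
time: 4.15
tool_pos: [0.4695, 0.0038, 0.0303]
tool_rot: [3.141, 0.001, -0.965]
contact_force: [-2.4, 3.4, 5.6]
opening: 0.0367
grip_force: 2.7
```

Emit:
step_arm(commands=[[0.4, 0, 0, -0.2, 0, 0, 0], [0.4, 0, 0, -0.4, 0, 0, 0], [0.4, 0, 0, -0.4, 0, 0, 0]])

```text
time: 4.4
tool_pos: [0.4696, 0.004, 0.0287]
tool_rot: [-3.141, -0.0, -0.965]
contact_force: [-10.6, 3.4, 31.4]
opening: 0.0367
grip_force: 15.8
```

The force has risen to 31 N at z = 0.029, so the lid is on its stop. I lift straight up and move clear.

Emit:
step_arm(commands=[[0.4, 0, 0, 0, 0, 0, 0], [0.4, 0, 0, 0.3, 0, 0, 0], [0.4, 0, 0, 2.0, 0, 0, 0], [0.4, 0, 0, 5.0, 0, 0, 0], [0.4, 0, 0, 9.0, 0, 0, 0]])

```text
time: 4.82
tool_pos: [0.468, 0.0036, 0.1155]
tool_rot: [3.137, 0.003, -0.965]
contact_force: [1.3, -0.4, -0.5]
opening: 0.0365
grip_force: 0.0
```

Emit:
step_arm(commands=[[0.4, 0, 0, 4, 0, 0, 0], [0.4, 0, -3.5, 6, 0, 0, 0], [0.4, 0, -7, 8, 0, 0, 0], [0.4, 0, -11, 8, 0, 0, 0], [0.4, 0, -15, 8, 0, 0, 0]])

```text
time: 5.23
tool_pos: [0.4702, -0.1484, 0.1981]
tool_rot: [-3.14, -0.004, -0.963]
contact_force: [2.0, 0.2, 0.5]
opening: 0.0364
grip_force: 0.0
```

Emit:
step_arm(commands=[[0.4, -1, -4, 0, 0, 0, 0], [0.4, -2, -8, 0, 0, 0, 0], [0.4, -3, -12, 0, 0, 0, 0], [0.4, -4, -15, 0, 0, 0, 0], [0.4, -4, -15, 0, 0, 0, 0]])

```text
time: 5.65
tool_pos: [0.4278, -0.3021, 0.1961]
tool_rot: [3.14, -0.002, -0.97]
contact_force: [0.6, -0.9, -0.0]
opening: 0.0367
grip_force: 0.0
```

```bash
python3 - <<'E'
from h import *
b=read_camera("side")[180:330,170:320];a=read_camera("top")[160:310,250:400]
cv2.imwrite("pics/s5.png",cv2.resize(np.hstack([b,a]),None,fx=2.6,fy=2.6,interpolation=cv2.INTER_CUBIC)[:,:,::-1]);s=observe();print(s["tool_pos"],s["contact_force"],s["time"])
E
```

```text
[ 0.42893626 -0.2974226   0.19604831] [0.34024662 0.39148436 0.01995537] 5.75
```

View pics/s5.png

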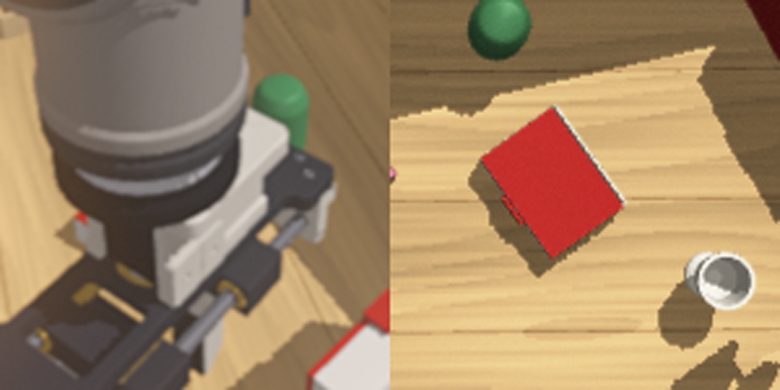

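In the top view the case lies flat, lid up, at crop (553,183), with the cup and jar untouched. The arm blocks the side view, so I move back further to check the lid gap.

Emit:
step_arm(commands=[[0.4, -4, -3, 0, 0, 0, 0], [0.4, -8, -5, 0, 0, 0, 0], [0.4, -12, -7, 0, 0, 0, 0], [0.4, -16, -9, 0, 0, 0, 0], [0.4, -20, -11, 0, 0, 0, 0]])

```text
time: 6.17
tool_pos: [0.2472, -0.3964, 0.1967]
tool_rot: [-3.142, -0.0, -0.962]
contact_force: [-0.7, -0.2, -0.2]
opening: 0.0368
grip_force: 0.0
```

```bash
python3 - <<'E'
from h import *
b=read_camera("side")[180:330,170:320]
cv2.imwrite("pics/s6.png",cv2.resize(b,None,fx=4,fy=4,interpolation=cv2.INTER_CUBIC)[:,:,::-1])
E
```

```text
(no output)
```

View pics/s6.png

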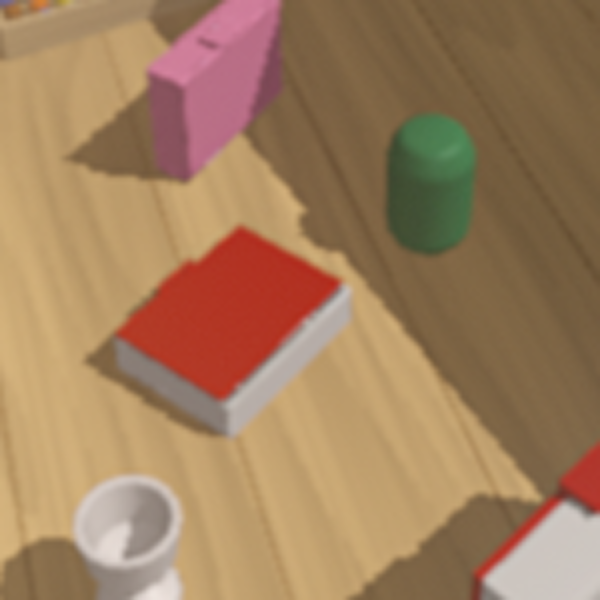

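The case is flat with the lid flush along its edge, with no gap visible at (115,345)–(225,395), and nothing else has moved.

```bash
python3 -c "
from cell import *
print(hand_in())"
```

```text
the job is handed in; nothing more can be done
None
```

I pushed the small white case over onto its back where it stood, pressed the red lid shut, moved the arm clear and handed the job in at about 6 s; `hand_in()` returned no verdict, but the last picture shows the case flat with no visible lid gap.

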